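Sift the small nuts out of the sieve and bed it in its dock

ROBOT

A 6-joint arm with a two-finger parallel gripper is mounted at the origin on the work surface. World frame = base frame: x ahead of the robot, y to its left, z up, the work surface at z = 0. Lengths are in m, angles in rad, forces in N, time in s.
With the tool pointing down it reaches from about 0.25 to 0.85 m from the base axis. Payload 12.5 kg.
Tool frame: the origin (TCP) lies on the centre line of the jaws, within the pads' length; the fingertips stand 17 mm ahead of it and the grasp point (between the pads) lies 2 mm behind it; z points along the fingers, y is the line along which they close (so a half turn about z gives the same grasp; the last joint's range is limited). The gripper opens to 93 mm and grips with 3 to 60 N. Pads are 15 mm wide; open, the fingers measure 128 mm over their backs; the gripper's body (75 mm by 188 mm) begins 65 mm behind the grasp point.
Start: joints at [-0.085, 0.351, 1.652, -0, 1.139, -0.085], TCP at [0.55, 0, 0.236] pointing down, gripper open.
Joint ranges: [-2.75, 2.75], [-0.79, 2.1], [0.01, 2.65], [-1.57, 4.71], [0.07, 3.14], [-2.87, 2.87]. Speed limits (rad/s): [2.22, 2.22, 2.79, 3.14, 3.14, 3.14].

INTERFACE

Orientations are given as a unit quaternion [w, x, y, z].
In Python, from workcell import env gives the robot as it stands.
- The arm moves only by the tool jog_arm, never from a script. Its argument "series" is a list of rows, each an object of numbers: "rx", "ry", "rz": the turn, a rotation vector about the tool's x, y, z in rad; "x", "y", "z": the shift along the tool's x, y, z in mm; "hand": the opening, from 0 (shut) to 1 (fully open). In form: [{"rx": .., "ry": .., "rz": .., "x": .., "y": .., "z": .., "hand": ..}, ...]. A call has 1 to 12 rows; each row shifts and turns the commanded pose from where the row before left it, along the tool's axes as they then stand; what a row does not reach is not made up. A row lasts 1/10 s, in which the tool goes at most 50 mm and 8.59 degrees, less where a joint would pass 70% of its speed; a pose out of reach is approached as far as the arm can. A call with a gripper value outside its range is refused whole. The fingers move at their own pace and stop on an object; "newtons" is the grip in N (left out, the last holds). Time passes only in rows, so rows that do not move let the fingers close. It gives the time, the measured TCP pose, the force, the opening and the grip force at its end, in the units of the state.
- env.get_obs(): the state, without advancing time (a new reading comes with each control period).
- env.capture(name): name is "scene" or "side" or "wrist"; returns the picture (400x640x3 uint8, red, green, blue); there is no depth.
- env.get_calibration(name): a dict with "K" (3x3 intrinsics, pixels), "rvec" (rotation vector, rad) and "tvec" (3), from world to camera coordinates, as OpenCV has them. Camera axes: x right, y down, z forward; pixel columns grow to the right and rows downward; lengths in m; the calibration is good to about 2 mm. A picture is of the moment at which its call begins: read the wrist's pose just before it. get_calibration takes no time and is no camera call; for the wrist camera it gives the pose at the moment of the call.
- env.close_job(): hands the job in; it is judged then, once.
The state is a dict: "clock": time; "joint_positions": joint angles; "joint_vel": joint speeds; "joint_efforts": joint torques, N m; "ee_pos": TCP position; "eef_rot": TCP orientation; "force": force on the tool from outside, world axes, zero at the start; "wrist_torque": the same for the moment, N m; "width": opening from 0.0 (shut) to 1.0 (fully open); "finger_force": force on a finger pad.
Only numpy, scipy, OpenCV 4.12 (cv2) and the standard library are available. Lean on these libraries where they do the work, as an engineer would, in place of code of your own. Each camera call takes 0.05 s, during which the arm holds its last target. There are 200 camera calls.

TASK

Pick up the sieve of mixed nuts by its handle, hold it level over the catch box and shake it side to side until all five small nuts have dropped into the box and only the two large ones are left. Then set the sieve in its dock, press it down past the sprung rollers until it bottoms on the adjustable plate, bed it there with a steady push of about 20 N on top of its weight for half a second, and let go. Never press or knock the sieve against dock or box with more than 35 N, and leave the mug, mouse and screwdriver alone.

Things in the scene. Friction and masses are not known exactly. Their poses are not given: they have to be found in the camera images.
- sieve: Aluminium slotted sieve: open-topped tray 136 mm long (its x), 110 mm wide (its y), walls 3 mm thick and 32 mm high, about 0.35 kg empty, 0.6 kg with its nuts. Origin: centre of its underside, z up. It looks and fits the same turned half round.
- sieve_bars (a point): Middle of the sieve's floor, 4 mm above its underside. The floor is three flat bars along x, 12 mm wide, 4 mm thick, centred at y = -29, 0, +29 mm, with four slots 17 mm wide between and beside them. The small nuts lie flat on the bars; they slide into the slots only when the sieve is shaken briskly along its y (strokes of about 40 mm at 0.25 m/s or more).
- sieve_handle (a point): Centre of the handle: a black straight bar along the sieve's x, 144 mm long, 14 mm wide (y), 20 mm high, bridging the tray on an upright at each x end. This point is 90 mm above the middle of the underside, with clear space under and beside it. Grip it across its 14 mm width from above.
- catch_box: Fixed grey open box on the desk, outside 210 (its x) by 220 (its y) by 50 mm high, walls and floor 4 mm. Origin: centre of its underside. The sieve can be held low inside it while it is shaken.
- dock: Fixed grey dock on the desk: base 168 (its x) by 166 (its y) by 10 mm with a fence that takes the sieve's 136 by 110 mm body with 2 mm to spare all round, long side along the dock's x, either way round. The fence rises 24 mm above the base, then about 10 mm more as an outward flare that guides the sieve in. Origin: centre of its underside, z up.
- dock_floor (a point): Middle of the dock base's upper face, 10 mm above the desk. Over it lies a thin aluminium plate, 120 by 94 mm, on a stiff height adjuster: its upper face stands 0 to 14 mm above this point, set differently each time and not measured, so it must be felt. It does not give under a push. The sieve is home when its underside bottoms on this plate.
- dock_roller (a point): Axis of one of two sprung white rollers (20 mm diameter, 36 mm long along dock x) at the middle of the dock's long sides, 20 mm above the dock floor point, sticking 2.5 mm into the sieve's space. The sieve's lower edges catch on them about 26 mm above the floor point and its weight does not push past; that takes about 13 to 18 N in all, weight included. Below them it slides down easily to the plate.
- small_nut1: Small steel hexagon nut number 1 of 5, 13 mm across flats (15 mm across corners), 6 mm thick, 10 g, bore drawn dark. Origin: centre of one flat face. Starts in the sieve; passes its slots.
- small_nut2: Small steel hexagon nut number 2 of 5, 13 mm across flats (15 mm across corners), 6 mm thick, 10 g, bore drawn dark. Origin: centre of one flat face. Starts in the sieve; passes its slots.
- small_nut3: Small steel hexagon nut number 3 of 5, 13 mm across flats (15 mm across corners), 6 mm thick, 10 g, bore drawn dark. Origin: centre of one flat face. Starts in the sieve; passes its slots.
- small_nut4: Small steel hexagon nut number 4 of 5, 13 mm across flats (15 mm across corners), 6 mm thick, 10 g, bore drawn dark. Origin: centre of one flat face. Starts in the sieve; passes its slots.
- small_nut5: Small steel hexagon nut number 5 of 5, 13 mm across flats (15 mm across corners), 6 mm thick, 10 g, bore drawn dark. Origin: centre of one flat face. Starts in the sieve; passes its slots.
- large_nut1: Large steel hexagon nut number 1 of 2, 34 mm across flats (39 mm across corners), 19 mm thick, 90 g. Origin: centre of one flat face. Starts in the sieve; cannot pass its slots.
- large_nut2: Large steel hexagon nut number 2 of 2, 34 mm across flats (39 mm across corners), 19 mm thick, 90 g. Origin: centre of one flat face. Starts in the sieve; cannot pass its slots.
- mug: White mug, 76 mm across, 90 mm high, standing beyond the work; to be left alone. Origin: centre of its underside.
- mouse: Black computer mouse, 100 by 58 by 31 mm, beyond the work; to be left alone. Origin: centre of its underside.
- screwdriver: Screwdriver lying on the desk beyond the work; to be left alone. Origin: about its middle.
Things that resemble listed ones, but are neither listed nor needed, are in the scene too. What is shaped like the large_nut1 but blue is not meant.

How it is judged:
By the outcome, as a careful person would: the job done as asked, in the order asked, and still so for the second after the job is handed in, with the robot touching nothing.
It also fails if it takes over 67 s, if anything falls off the work surface, if the arm or the gripper's body presses on something with over 40 N, if the wrist force passes 120 N, or if a joint passes its speed limit or range.

## Working session

There is one attempt and no reset: what is moved stays moved. The work goes in short steps, Python scripts to look and compute and a tool call to move; the robot and the scene stay as the last step left them, time stands still between calls to the robot, and variables do not carry over. Pictures are saved under pics/ and viewed, at most 10 in all, crops included, and the job is handed in when it is done.

Besides the shell and the picture viewer there is one more tool, called after "Request:" as name([rows], argument=value, ...), one row to a line, values as JSON. jog_arm: Moves the arm, as the interface text tells. Its arguments: {"type":"object","properties":{"series":{"type":"array","items":{"type":"object","properties":{"rx":{"type":"number"},"ry":{"type":"number"},"rz":{"type":"number"},"x":{"type":"number"},"y":{"type":"number"},"z":{"type":"number"},"hand":{"type":"number"}}}},"newtons":{"type":"number"}},"required":["series"]}

```bash
mkdir -p pics; python3 - <<'E'
from workcell import env
import cv2,numpy as np
for n in("scene","side"):
    cv2.imwrite(f"pics/{n}0.png",env.capture(n)[:,:,::-1]); c=env.get_calibration(n)
    R=cv2.Rodrigues(np.array(c["rvec"]))[0]; print(n,np.array(c["K"]).round(1).tolist(),(-R.T@np.array(c["tvec"]).ravel()).round(3),R.round(2).tolist())
o=env.get_obs();print(o)
E
```

```text
scene [[513.9, 0.0, 319.1], [0.0, 513.9, 198.0], [0.0, 0.0, 1.0]] [1.294 0.465 1.12 ] [[-0.51, 0.86, 0.0], [0.66, 0.39, -0.64], [-0.55, -0.32, -0.77]]
side [[447.2, 0.0, 316.9], [0.0, 447.2, 200.0], [0.0, 0.0, 1.0]] [0.246 0.648 0.761] [[-0.9, -0.44, -0.01], [-0.3, 0.63, -0.72], [0.33, -0.64, -0.7]]
{'clock': 0.1, 'joint_positions': array([-8.46028092e-02,  3.51203064e-01,  1.65231125e+00,  1.69346730e-05,
        1.13911710e+00, -8.46176809e-02]), 'joint_vel': array([ 6.05415549e-04, -7.55278523e-04, -7.06752074e-04,  4.37246441e-05,
        1.40812733e-03, -4.45158208e-04]), 'joint_efforts': array([ 6.21537929e-04, -4.98029208e+01, -2.85706007e+01,  6.99262437e-02,
        2.38850416e-02, -7.56712393e-05]), 'ee_pos': array([5.49725125e-01, 5.13631947e-05, 2.35162483e-01]), 'eef_rot': array([-4.01936728e-04,  7.07103936e-01,  7.07109436e-01, -3.29028973e-04]), 'force': array([4.01305702e-01, 1.63998182e-01, 7.60056959e-05]), 'wrist_torque': array([-0.01931703, -0.01225892, -0.02215753]), 'finger_force': 0.0, 'width': 0.9972047788798828}
```

View pics/scene0.png

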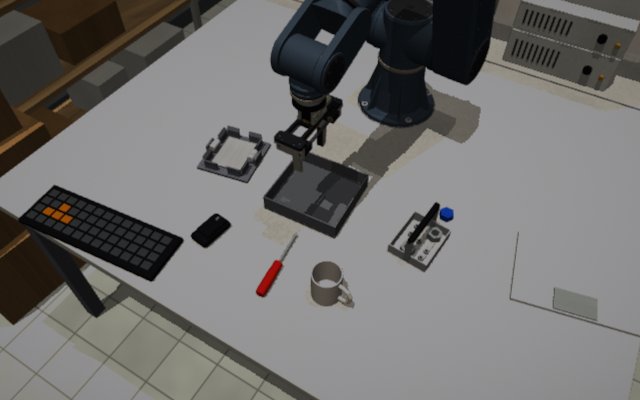

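View pics/side0.png

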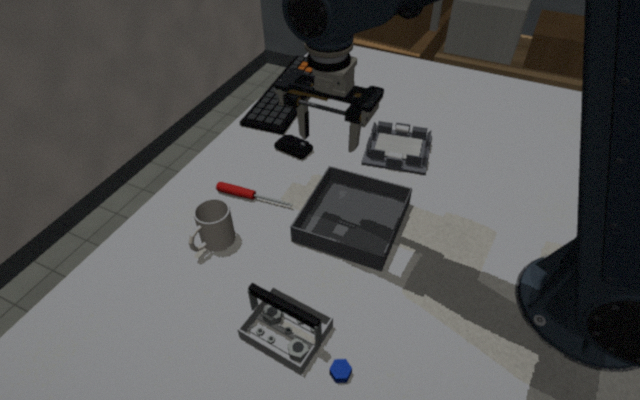

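Scene: the sieve is at about (420,240), its handle running (407,243)-(438,207). The box is at (316,192) and the dock at (235,153). Side: the handle runs (252,290)-(320,325), the box is at (352,215) and the dock at (400,145).

```bash
cat > h.py <<'E'
from workcell import env
import cv2,numpy as np
def ray(c,px):
    K=np.array(c["K"]);R=cv2.Rodrigues(np.array(c["rvec"]))[0];t=np.array(c["tvec"]).ravel()
    d=R.T@np.linalg.solve(K,[px[0],px[1],1.]);return -R.T@t,d
def onz(c,px,z):
    if isinstance(c,str): c=env.get_calibration(c)
    o,d=ray(c,px);return o+d*(z-o[2])/d[2]
def tri(ps):
    A=0;b=0
    for c,px in ps:
        if isinstance(c,str): c=env.get_calibration(c)
        o,d=ray(c,px);d/=np.linalg.norm(d);P=np.eye(3)-np.outer(d,d);A=A+P;b=b+P@o
    return np.linalg.solve(A,b)
E
python3 - <<'E'
from h import *
S=cv2.imread("pics/scene0.png");D=cv2.imread("pics/side0.png")
def blob(im,roi,th):
    x0,y0,x1,y1=roi;m=(im[y0:y1,x0:x1].max(2)<th).astype(np.uint8)
    n,l,s,c=cv2.connectedComponentsWithStats(m);i=1+np.argmax(s[1:,4]);p=np.argwhere(l==i)[:,::-1]+[x0,y0]
    r=cv2.minAreaRect(p.astype(np.float32));print(s[i],r);return cv2.boxPoints(r),r[0]
for th in(30,45):
    a,ca=blob(S,(385,198,446,275),th);b,cb=blob(D,(235,275,330,345),th)
    print(th,tri([("scene",ca),("side",cb)]),a.round().tolist(),b.round().tolist())
for p in[(407,243),(438,207)]:print(onz("scene",p,.1))
for p in[(252,290),(320,325)]:print(onz("side",p,.1))
print("box");[print(onz("scene",p,.05)) for p in[(312,152),(368,181),(335,232),(264,197)]]
[print(onz("side",p,.05)) for p in[(329,170),(411,188),(383,262),(292,230)]]
print("dock",onz("scene",(235,153),.01),onz("side",(398,148),.01))
c=env.get_calibration("wrist");print(np.array(c["K"]).round().tolist(),onz(c,(0,0),.05),onz(c,(639,399),.05),ray(c,(0,0))[0])
w=env.capture("wrist")[:,:,::-1];E=cv2.resize
v=np.zeros((600,800,3),np.uint8);v[:300,:480]=E(w,(480,300));v[300:,:400]=E(S[195:275,375:482],(400,300));v[300:,400:]=E(D[265:385,230:390],(400,300));v[:300,480:]=E(S[115:190,195:275],(320,300))
cv2.imwrite("pics/c1.png",v)
E
```

```text
[ 23   5  31  41 298] ((423.2429504394531, 223.69085693359375), (7.076863765716553, 49.201053619384766), 38.1572265625)
[ 14   9  71  44 804] ((283.8087463378906, 305.9195556640625), (78.29387664794922, 11.308280944824219), 28.00917625427246)
30 [0.49446337 0.29622447 0.08945169] [[405.0, 241.0], [436.0, 202.0], [441.0, 207.0], [411.0, 245.0]] [[247.0, 293.0], [252.0, 283.0], [321.0, 319.0], [316.0, 329.0]]
[ 20   5  34  51 399] ((422.1777038574219, 229.05062866210938), (13.242443084716797, 58.839141845703125), 39.09385681152344)
[  14    9   76   61 1125] ((286.2259216308594, 312.061279296875), (89.58191680908203, 24.92416763305664), 30.425783157348633)
45 [0.49309489 0.29532484 0.06685293] [[398.0, 248.0], [436.0, 202.0], [446.0, 210.0], [409.0, 256.0]] [[241.0, 300.0], [254.0, 279.0], [331.0, 324.0], [319.0, 345.0]]
[0.57650805 0.2876964  0.1       ]
[0.43445569 0.30934304 0.1       ]
[0.55680935 0.29762671 0.1       ]
[0.41909078 0.30719617 0.1       ]
box
[ 0.387934   -0.09401394  0.05      ]
[0.40521903 0.09863511 0.05      ]
[0.60447548 0.10593114 0.05      ]
[ 0.60109549 -0.11712033  0.05      ]
[ 0.5968333  -0.10692928  0.05      ]
[ 0.39674613 -0.13019947  0.05      ]
[0.38040502 0.10161878 0.05      ]
[0.5846327  0.10471135 0.05      ]
dock [ 0.4769522  -0.31296233  0.01      ] [ 0.48610101 -0.31265412  0.01      ]
[[300.0, 0.0, 318.0], [0.0, 300.0, 201.0], [0.0, 0.0, 1.0]] [0.23747766 0.18745957 0.05      ] [ 0.9945934  -0.30045779  0.05      ] [0.55058393 0.06895468 0.38515179]
```

View pics/c1.png

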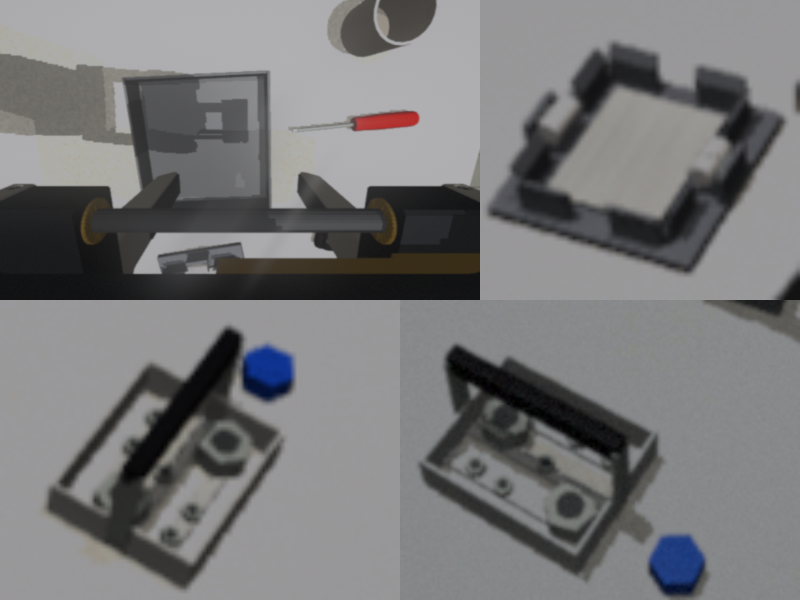

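The composite shows the wrist view over the box, the dock with its two white rollers, and the sieve's handle with the blue decoy beyond its far end. Next I move above the sieve and turn the jaws across the handle.

Request:
jog_arm([
  {"x":49.5,"y":-9},
  {"x":49.5,"y":-9},
  {"x":49.5,"y":-9},
  {"x":49.5,"y":-9},
  {"x":49.5,"y":-9},
  {"x":49.5,"y":-9},
  {"rz":-0.14},
  {"rz":-0.14},
  {"rz":-0.14},
  {"rz":-0.14},
  {"rz":-0.14},
  {"rz":-0.14},
])

```text
$.series[0]: bad value
```

Request:
jog_arm([
  {"rz":-0.14},
  {"rz":-0.14},
  {"rz":-0.14},
  {"rz":-0.14},
  {"rz":-0.08},
  {},
])

```text
$.series[0]: bad value
```

```bash
python3 - <<'E'
from h import *
c=env.get_calibration("wrist");o=env.get_obs();w=env.capture("wrist")[:,:,::-1];cv2.imwrite("pics/w2.png",w)
print(o["ee_pos"],o["eef_rot"],o["joint_positions"].round(2),o["force"])
K=np.array(c["K"])
for p in[(.495,.297,.1),(.495,.297,.0)]:print(cv2.projectPoints(np.array([p]),np.array(c["rvec"]),np.array(c["tvec"]),K,None)[0].ravel())
E
```

```text
[5.49766418e-01 4.75030851e-05 2.35261524e-01] [-3.31308087e-04  7.07133620e-01  7.07079816e-01 -2.60336212e-04] [-0.08  0.35  1.65  0.    1.14 -0.08] [ 0.18809639 -0.11402634 -0.30302905]
[ 241.91087278 -198.24867951]
[265.29689604 -99.55842379]
```

View pics/w2.png

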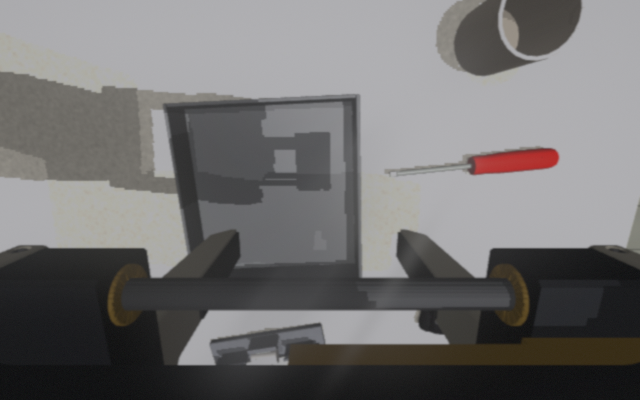

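The moves were refused, so the wrist view is unchanged, still over the box. The rows probably need all seven fields.

Request:
jog_arm([
  {"rx":0,"ry":0,"rz":0,"x":49.5,"y":-9,"z":0,"hand":1},
  {"rx":0,"ry":0,"rz":0,"x":49.5,"y":-9,"z":0,"hand":1},
  {"rx":0,"ry":0,"rz":0,"x":49.5,"y":-9,"z":0,"hand":1},
  {"rx":0,"ry":0,"rz":0,"x":49.5,"y":-9,"z":0,"hand":1},
  {"rx":0,"ry":0,"rz":0,"x":49.5,"y":-9,"z":0,"hand":1},
  {"rx":0,"ry":0,"rz":0,"x":49.5,"y":-9,"z":0,"hand":1},
  {"rx":0,"ry":0,"rz":-0.14,"x":0,"y":0,"z":0,"hand":1},
  {"rx":0,"ry":0,"rz":-0.14,"x":0,"y":0,"z":0,"hand":1},
  {"rx":0,"ry":0,"rz":-0.14,"x":0,"y":0,"z":0,"hand":1},
  {"rx":0,"ry":0,"rz":-0.14,"x":0,"y":0,"z":0,"hand":1},
  {"rx":0,"ry":0,"rz":-0.14,"x":0,"y":0,"z":0,"hand":1},
  {"rx":0,"ry":0,"rz":-0.14,"x":0,"y":0,"z":0,"hand":1},
], newtons=40)

```text
clock: 1.4
ee_pos: [0.4962, 0.2952, 0.2354]
eef_rot: [-0.0, 0.355, 0.935, -0.0]
force: [-0.2, -0.4, -0.1]
width: 0.998
finger_force: 0.0
```

Request:
jog_arm([
  {"rx":0,"ry":0,"rz":-0.14,"x":0,"y":0,"z":0,"hand":1},
  {"rx":0,"ry":0,"rz":-0.14,"x":0,"y":0,"z":0,"hand":1},
  {"rx":0,"ry":0,"rz":-0.14,"x":0,"y":0,"z":0,"hand":1},
  {"rx":0,"ry":0,"rz":-0.14,"x":0,"y":0,"z":0,"hand":1},
  {"rx":0,"ry":0,"rz":-0.08,"x":0,"y":0,"z":0,"hand":1},
  {"rx":0,"ry":0,"rz":0,"x":0,"y":0,"z":0,"hand":1},
])

```text
clock: 2.0
ee_pos: [0.4962, 0.2952, 0.2355]
eef_rot: [-0.0, 0.045, 0.999, -0.0]
force: [-0.2, 0.5, -0.3]
width: 1.003
finger_force: 0.0
```

```bash
python3 - <<'E'
from h import *
c=env.get_calibration("wrist");o=env.get_obs();w=env.capture("wrist")[:,:,::-1];cv2.imwrite("pics/w3.png",w)
print(o["ee_pos"],o["eef_rot"],o["joint_positions"].round(2),o["force"])
K=np.array(c["K"])
for p in[(.495,.297,.1),(.495,.297,.0)]:print(cv2.projectPoints(np.array([p]),np.array(c["rvec"]),np.array(c["tvec"]),K,None)[0].ravel())
s=env.capture("scene")[:,:,::-1];cv2.imwrite("pics/s3.png",s)
E
```

```text
[0.49623706 0.29515343 0.23546273] [-1.60516658e-04  4.48513969e-02  9.98993653e-01 -8.74124527e-05] [ 0.46  0.4   1.58  0.    1.16 -1.03] [-0.206631    0.50510685 -0.29746538]
[319.71606646 194.77833128]
[319.38908139 177.32763584]
```

View pics/w3.png

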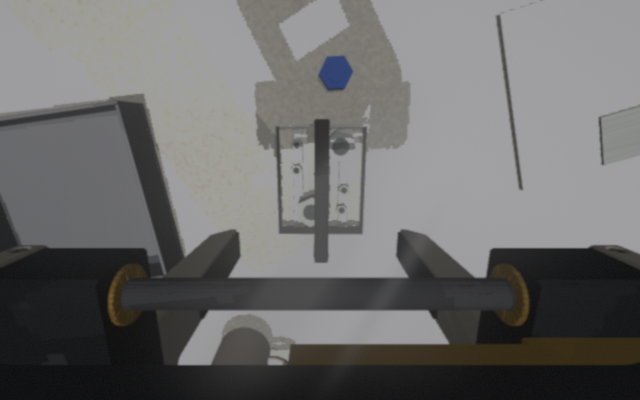

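The wrist view shows the handle nearly upright in the picture, from (321,120) to (321,262), and centred between the fingers. Now I measure it exactly.

```bash
python3 - <<'E'
from h import *
c=env.get_calibration("wrist");w=cv2.imread("pics/w3.png").max(2)
P=[]
for y in range(124,258,4):
    r=np.where(w[y,300:345]<60)[0]+300
    if 6<len(r)<25:P.append(((r.min()+r.max())/2,y))
print(P[::5]); Q=np.array([onz(c,p,.1) for p in P]);k=np.polyfit(Q[:,0],Q[:,1],1)
col=w[:,321]<60;ys=np.where(col[110:275])[0]+110
e=[onz(c,(321,y),.1) for y in(ys.min(),ys.max())];print(ys.min(),ys.max(),e)
x=(e[0][0]+e[1][0])/2;print(x,np.polyval(k,x),"yaw",np.arctan(k[0]))
from scipy.spatial.transform import Rotation as R
q=env.get_obs()["eef_rot"];print(R.from_quat(np.r_[q[1:],q[0]]).as_matrix().round(4))
E
```

```text
[(np.float64(321.5), 124), (np.float64(321.5), 144)]
120 153 [array([0.42503492, 0.30474833, 0.1       ]), array([0.45493199, 0.30199254, 0.1       ])]
0.43998345394865634 0.3035909769089816 yaw -0.12985109466737071
[[-9.956e-01  9.320e-02 -2.000e-04]
 [ 9.320e-02  9.956e-01 -1.000e-04]
 [ 2.000e-04 -2.000e-04 -1.000e+00]]
```

```bash
python3 - <<'E'
from h import *
c=env.get_calibration("wrist");w=cv2.imread("pics/w3.png").max(2)
for y in(135,165,190,220,245,256,260,263,266):print(y,w[y,308:336].tolist())
g=cv2.GaussianBlur(w,(3,3),0).astype(int);P=[]
for y in range(124,258,3):
    d=np.diff(g[y,300:345]);a,b=d[8:21].argmin()+8,d[21:36].argmax()+21;P.append((300.5+(a+b)/2,y,b-a))
P=np.array(P);Q=np.array([onz(c,p[:2],.1) for p in P]);k=np.polyfit(Q[:,0],Q[:,1],1);res=Q[:,1]-np.polyval(k,Q[:,0])
ok=abs(res-np.median(res))<.0015;k=np.polyfit(Q[ok,0],Q[ok,1],1);print(P[::6].tolist(),ok.sum(),len(ok),k,"yaw",np.arctan(k[0]))
E
```

```text
135 [110, 106, 105, 103, 102, 96, 78, 57, 51, 50, 51, 51, 52, 52, 51, 51, 52, 52, 52, 53, 63, 85, 94, 92, 95, 100, 102, 103]
165 [157, 156, 157, 158, 157, 149, 119, 80, 66, 65, 66, 67, 67, 68, 69, 69, 71, 74, 76, 75, 89, 122, 148, 154, 155, 155, 155, 155]
190 [146, 133, 124, 121, 119, 115, 102, 84, 81, 82, 82, 82, 82, 82, 82, 82, 82, 81, 81, 81, 90, 114, 139, 152, 156, 155, 154, 154]
220 [145, 139, 130, 127, 131, 130, 111, 88, 80, 81, 81, 81, 81, 81, 80, 81, 81, 81, 81, 89, 119, 140, 143, 140, 131, 124, 123, 122]
245 [155, 156, 156, 155, 151, 134, 105, 83, 79, 81, 80, 80, 80, 81, 80, 79, 79, 80, 80, 95, 129, 150, 156, 155, 156, 156, 156, 156]
256 [155, 155, 155, 155, 150, 129, 98, 81, 79, 80, 81, 80, 79, 80, 79, 80, 79, 79, 79, 89, 118, 143, 154, 155, 156, 156, 155, 156]
260 [155, 155, 155, 155, 154, 145, 119, 90, 79, 79, 79, 80, 79, 79, 78, 79, 79, 78, 84, 105, 133, 152, 155, 155, 156, 155, 156, 156]
263 [155, 155, 154, 155, 155, 154, 151, 146, 144, 144, 145, 145, 145, 144, 144, 145, 145, 145, 147, 151, 154, 155, 154, 155, 156, 155, 155, 155]
266 [155, 155, 155, 155, 154, 155, 155, 154, 155, 155, 155, 155, 155, 156, 155, 156, 155, 156, 155, 156, 155, 155, 155, 155, 156, 155, 155, 155]
[[321.5, 124.0, 16.0], [321.5, 142.0, 14.0], [321.5, 160.0, 14.0], [321.5, 178.0, 14.0], [321.0, 196.0, 15.0], [321.0, 214.0, 15.0], [320.5, 232.0, 14.0], [320.5, 250.0, 14.0]] 45 45 [-0.10187579  0.34883555] yaw -0.10152552619642076
```

Request:
jog_arm([
  {"rx":0,"ry":0,"rz":0.008,"x":-1,"y":3,"z":0,"hand":1},
  {"rx":0,"ry":0,"rz":0,"x":0,"y":0,"z":40,"hand":1},
  {"rx":0,"ry":0,"rz":0,"x":0,"y":0,"z":40,"hand":1},
  {"rx":0,"ry":0,"rz":0,"x":0,"y":0,"z":40,"hand":1},
  {"rx":0,"ry":0,"rz":0,"x":0,"y":0,"z":27,"hand":1},
  {"rx":0,"ry":0,"rz":0,"x":0,"y":0,"z":0,"hand":0.3},
  {"rx":0,"ry":0,"rz":0,"x":0,"y":0,"z":0,"hand":0.2},
  {"rx":0,"ry":0,"rz":0,"x":0,"y":0,"z":0,"hand":0},
  {"rx":0,"ry":0,"rz":0,"x":0,"y":0,"z":0,"hand":0},
  {"rx":0,"ry":0,"rz":0,"x":0,"y":0,"z":0,"hand":0},
  {"rx":0,"ry":0,"rz":0,"x":0,"y":0,"z":0,"hand":0},
], newtons=60)

```text
clock: 3.2
ee_pos: [0.4978, 0.2982, 0.0893]
eef_rot: [0.0, 0.049, 0.999, 0.0]
force: [-0.2, 1.3, -0.1]
width: 0.535
finger_force: 0.0
```

Request:
jog_arm([
  {"rx":0,"ry":0,"rz":0,"x":0,"y":0,"z":0,"hand":0},
  {"rx":0,"ry":0,"rz":0,"x":0,"y":0,"z":0,"hand":0},
  {"rx":0,"ry":0,"rz":0,"x":0,"y":0,"z":0,"hand":0},
  {"rx":0,"ry":0,"rz":0,"x":0,"y":0,"z":0,"hand":0},
  {"rx":0,"ry":0,"rz":0,"x":0,"y":0,"z":0,"hand":0},
  {"rx":0,"ry":0,"rz":0,"x":0,"y":0,"z":0,"hand":0},
  {"rx":0,"ry":0,"rz":0,"x":0,"y":0,"z":0,"hand":0},
])

```text
clock: 3.9
ee_pos: [0.4976, 0.2981, 0.0886]
eef_rot: [-0.0, 0.049, 0.999, -0.0]
force: [0.0, 0.1, -0.6]
width: 0.149
finger_force: 60.0
```

Gripped at 60 N. I lift gently, and the script computes the box pose from the earlier wrist picture.

Request:
jog_arm([
  {"rx":0,"ry":0,"rz":0,"x":0,"y":0,"z":-5,"hand":0},
  {"rx":0,"ry":0,"rz":0,"x":0,"y":0,"z":-10,"hand":0},
  {"rx":0,"ry":0,"rz":0,"x":0,"y":0,"z":-15,"hand":0},
  {"rx":0,"ry":0,"rz":0,"x":0,"y":0,"z":-15,"hand":0},
  {"rx":0,"ry":0,"rz":0,"x":0,"y":0,"z":-15,"hand":0},
  {"rx":0,"ry":0,"rz":0,"x":0,"y":0,"z":-15,"hand":0},
  {"rx":0,"ry":0,"rz":0,"x":0,"y":0,"z":-10,"hand":0},
  {"rx":0,"ry":0,"rz":0,"x":0,"y":0,"z":-5,"hand":0},
  {"rx":0,"ry":0,"rz":0,"x":0,"y":0,"z":0,"hand":0},
])

```text
clock: 4.8
ee_pos: [0.4978, 0.2982, 0.1794]
eef_rot: [0.001, 0.049, 0.999, 0.0]
force: [-1.1, 0.0, -5.1]
width: 0.145
finger_force: 60.0
```

```bash
cat >> h.py <<'E'
from scipy.spatial.transform import Rotation as Ro
def T(p,q):
    m=np.eye(4);m[:3,:3]=Ro.from_quat(np.r_[q[1:],q[0]]).as_matrix();m[:3,3]=p;return m
E
python3 - <<'E'
from h import *
o=env.get_obs();c=env.get_calibration("wrist");print(o["ee_pos"],o["force"],o["wrist_torque"])
W=np.eye(4);W[:3,:3]=cv2.Rodrigues(np.array(c["rvec"]))[0];W[:3,3]=np.array(c["tvec"]).ravel()
CT=W@T(o["ee_pos"],o["eef_rot"])          # cam<-tool
W2=CT@np.linalg.inv(T([.549766,.00005,.23526],[-3.3e-4,.7071336,.7070798,-2.6e-4]))
c2=dict(K=c["K"],rvec=cv2.Rodrigues(W2[:3,:3])[0],tvec=W2[:3,3])
for p in[(165,104),(358,95),(360,264)]:print(onz(c2,p,.05).round(4))
s=env.capture("side")[:,:,::-1];S=cv2.imread("pics/s3.png")
v=np.zeros((600,800,3),np.uint8);v[:,:400]=cv2.resize(s[185:335,220:320],(400,600));v[:,400:]=cv2.resize(S[115:240,190:275],(400,600))
v=np.zeros((590,800,3),np.uint8);v[:]=cv2.resize(S[112:242,193:369],(800,590));cv2.imwrite("pics/c4.png",v);cv2.imwrite("pics/side4.png",s)
E
```

```text
[0.49778219 0.29818484 0.17943518] [-1.06423844  0.04867769 -5.06913167] [ 0.05761335 -0.10353766  0.00750008]
[0.3868 0.0892 0.05  ]
[0.592 0.098 0.05 ]
[ 0.6006 -0.0967  0.05  ]
```

View pics/c4.png

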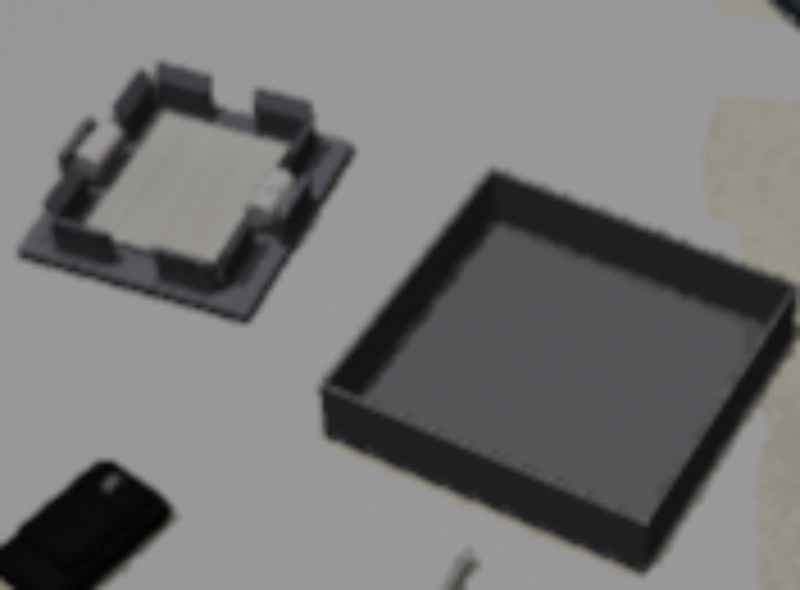

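The unobstructed scene crop shows the box rim corners at (493,172), (795,285), (645,524) and (322,388), and dock base corners at (20,250), (247,317) and (355,148), all in crop pixels.

```bash
python3 - <<'E'
from h import *
f=lambda p:(193+p[0]/4.545-.4,112+p[1]/4.54-.4)
B=[onz("scene",f(p),.05) for p in[(493,172),(795,285),(645,524),(322,388)]];print(np.round(B,4)[:,:2].tolist(),np.mean(B,0))
D=[onz("scene",f(p),.01) for p in[(20,250),(247,317),(355,148)]];print(np.round(D,4)[:,:2].tolist(),(D[0]+D[2])/2)
a=D[1]-D[0];b=D[2]-D[1];print(np.linalg.norm(a),np.linalg.norm(b),np.arctan2(a[1],a[0]),np.arctan2(b[1],b[0]))
E
```

```text
[[0.3955, -0.127], [0.3837, 0.0861], [0.5913, 0.097], [0.602, -0.1183]] [ 0.49312883 -0.01554056  0.05      ]
[[0.5801, -0.3755], [0.5521, -0.2144], [0.3902, -0.2414]] [ 0.48514269 -0.30844152  0.01      ]
0.16345692691492467 0.1641141086378108 1.7430466202045964 -2.976257637858073
```

Request:
jog_arm([
  {"rx":0,"ry":0,"rz":0,"x":0,"y":-5,"z":0,"hand":0},
  {"rx":0,"ry":0,"rz":0,"x":-1,"y":-10,"z":0,"hand":0},
  {"rx":0,"ry":0,"rz":0,"x":-1,"y":-15,"z":0,"hand":0},
  {"rx":0,"ry":0,"rz":0,"x":-1,"y":-15,"z":0,"hand":0},
  {"rx":0,"ry":0,"rz":0,"x":-1,"y":-15,"z":0,"hand":0},
  {"rx":0,"ry":0,"rz":0,"x":-1,"y":-15,"z":0,"hand":0},
  {"rx":0,"ry":0,"rz":0,"x":-1,"y":-15,"z":0,"hand":0},
  {"rx":0,"ry":0,"rz":0,"x":-1,"y":-15,"z":0,"hand":0},
  {"rx":0,"ry":0,"rz":0,"x":-1,"y":-15,"z":0,"hand":0},
  {"rx":0,"ry":0,"rz":0,"x":-1,"y":-15,"z":0,"hand":0},
  {"rx":0,"ry":0,"rz":0,"x":-2,"y":-15,"z":0,"hand":0},
  {"rx":0,"ry":0,"rz":0,"x":-2,"y":-15,"z":0,"hand":0},
])

```text
clock: 6.05
ee_pos: [0.4943, 0.1313, 0.1787]
eef_rot: [0.0, 0.049, 0.999, 0.0]
force: [0.5, 0.3, -5.7]
width: 0.15
finger_force: 60.0
```

Request:
jog_arm([
  {"rx":0,"ry":0,"rz":0,"x":-2,"y":-15,"z":0,"hand":0},
  {"rx":0,"ry":0,"rz":0,"x":-1,"y":-15,"z":0,"hand":0},
  {"rx":0,"ry":0,"rz":0,"x":-1,"y":-15,"z":0,"hand":0},
  {"rx":0,"ry":0,"rz":0,"x":-1,"y":-15,"z":0,"hand":0},
  {"rx":0,"ry":0,"rz":0,"x":-1,"y":-15,"z":0,"hand":0},
  {"rx":0,"ry":0,"rz":0,"x":-1,"y":-15,"z":0,"hand":0},
  {"rx":0,"ry":0,"rz":0,"x":-1,"y":-15,"z":0,"hand":0},
  {"rx":0,"ry":0,"rz":0,"x":-1,"y":-15,"z":0,"hand":0},
  {"rx":0,"ry":0,"rz":0,"x":-1,"y":-15,"z":0,"hand":0},
  {"rx":0,"ry":0,"rz":0,"x":-1,"y":-10,"z":0,"hand":0},
  {"rx":0,"ry":0,"rz":0,"x":-1,"y":-8,"z":0,"hand":0},
  {"rx":0,"ry":0,"rz":0,"x":-1,"y":-5,"z":0,"hand":0},
])

```text
clock: 7.25
ee_pos: [0.4916, -0.0265, 0.1786]
eef_rot: [0.0, 0.05, 0.999, 0.0]
force: [-0.2, 1.0, -5.3]
width: 0.147
finger_force: 60.0
```

Request:
jog_arm([
  {"rx":0,"ry":0,"rz":-0.025,"x":0,"y":0,"z":0,"hand":0},
  {"rx":0,"ry":0,"rz":-0.025,"x":0,"y":0,"z":0,"hand":0},
  {"rx":0,"ry":0,"rz":-0.025,"x":0,"y":0,"z":0,"hand":0},
  {"rx":0,"ry":0,"rz":-0.025,"x":0,"y":0,"z":0,"hand":0},
  {"rx":0,"ry":0,"rz":-0.025,"x":0,"y":0,"z":0,"hand":0},
  {"rx":0,"ry":0,"rz":-0.025,"x":0,"y":0,"z":0,"hand":0},
  {"rx":0,"ry":0,"rz":0,"x":0,"y":0,"z":0,"hand":0},
])

```text
clock: 7.95
ee_pos: [0.4916, -0.0258, 0.1786]
eef_rot: [-0.0, -0.026, 1.0, 0.0]
force: [0.2, 0.1, -5.6]
width: 0.146
finger_force: 60.0
```

```bash
python3 - <<'E'
from h import *
o=env.get_obs();print(o["ee_pos"],o["eef_rot"],o["force"],o["clock"])
s=env.capture("scene")[:,:,::-1];d=env.capture("side")[:,:,::-1]
v=np.zeros((600,800,3),np.uint8);v[:300]=0;v[:,:400]=cv2.resize(s[90:240,260:360],(400,600));v[:,400:]=cv2.resize(d[140:290,290:390],(400,600))
cv2.imwrite("pics/c5.png",v)
E
```

```text
[ 0.49160212 -0.02581067  0.17862792] [-6.25369650e-06 -2.63028332e-02  9.99654021e-01  1.26629077e-06] [ 0.24485567  0.12242353 -5.60413296] 7.95
```

View pics/c5.png

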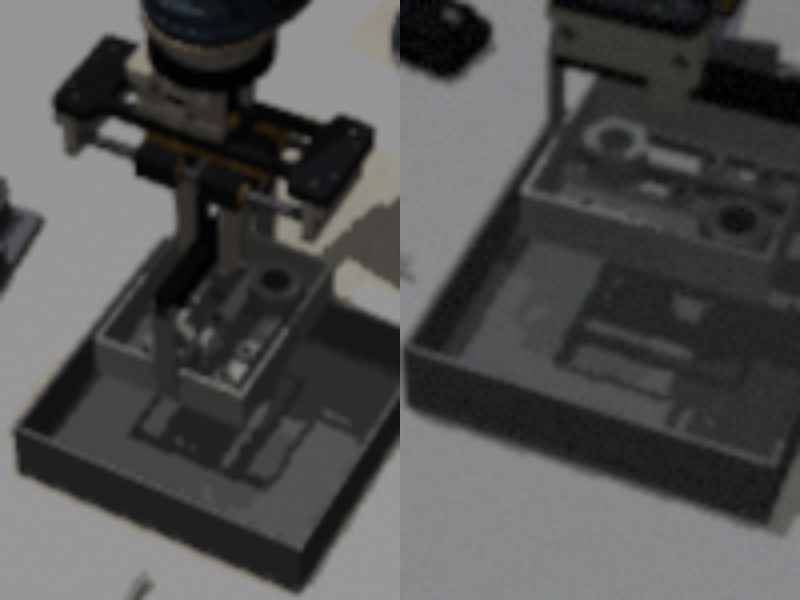

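The sieve hangs level over the box with nuts still on its bars. Its y is about 10 mm off the box centre, so I correct that and lower it in.

Request:
jog_arm([
  {"rx":0,"ry":0,"rz":0,"x":-1,"y":5,"z":5,"hand":0},
  {"rx":0,"ry":0,"rz":0,"x":-1,"y":5,"z":15,"hand":0},
  {"rx":0,"ry":0,"rz":0,"x":0,"y":0,"z":15,"hand":0},
  {"rx":0,"ry":0,"rz":0,"x":0,"y":0,"z":15,"hand":0},
  {"rx":0,"ry":0,"rz":0,"x":0,"y":0,"z":10,"hand":0},
  {"rx":0,"ry":0,"rz":0,"x":0,"y":0,"z":0,"hand":0},
  {"rx":0,"ry":0,"rz":0,"x":0,"y":20,"z":0,"hand":0},
  {"rx":0,"ry":0,"rz":0,"x":0,"y":-20,"z":0,"hand":0},
  {"rx":0,"ry":0,"rz":0,"x":0,"y":-20,"z":0,"hand":0},
  {"rx":0,"ry":0,"rz":0,"x":0,"y":20,"z":0,"hand":0},
  {"rx":0,"ry":0,"rz":0,"x":0,"y":0,"z":0,"hand":0},
])

```text
clock: 9.15
ee_pos: [0.4933, -0.0151, 0.1192]
eef_rot: [0.0, -0.026, 1.0, 0.0]
force: [-0.1, -0.6, -4.9]
width: 0.144
finger_force: 60.0
```

Request:
jog_arm([
  {"rx":0,"ry":0,"rz":0,"x":0,"y":20,"z":0,"hand":0},
  {"rx":0,"ry":0,"rz":0,"x":0,"y":-40,"z":0,"hand":0},
  {"rx":0,"ry":0,"rz":0,"x":0,"y":40,"z":0,"hand":0},
  {"rx":0,"ry":0,"rz":0,"x":0,"y":-40,"z":0,"hand":0},
  {"rx":0,"ry":0,"rz":0,"x":0,"y":40,"z":0,"hand":0},
  {"rx":0,"ry":0,"rz":0,"x":0,"y":-40,"z":0,"hand":0},
  {"rx":0,"ry":0,"rz":0,"x":0,"y":40,"z":0,"hand":0},
  {"rx":0,"ry":0,"rz":0,"x":0,"y":-40,"z":0,"hand":0},
  {"rx":0,"ry":0,"rz":0,"x":0,"y":40,"z":0,"hand":0},
  {"rx":0,"ry":0,"rz":0,"x":0,"y":-40,"z":0,"hand":0},
  {"rx":0,"ry":0,"rz":0,"x":0,"y":20,"z":0,"hand":0},
  {"rx":0,"ry":0,"rz":0,"x":0,"y":0,"z":0,"hand":0},
])

```text
clock: 10.35
ee_pos: [0.4932, -0.0153, 0.119]
eef_rot: [0.0, -0.026, 1.0, 0.0]
force: [-0.5, 0.0, -6.1]
width: 0.147
finger_force: 60.0
```

Request:
jog_arm([
  {"rx":0,"ry":0,"rz":0,"x":0,"y":20,"z":0,"hand":0},
  {"rx":0,"ry":0,"rz":0,"x":0,"y":-40,"z":0,"hand":0},
  {"rx":0,"ry":0,"rz":0,"x":0,"y":40,"z":0,"hand":0},
  {"rx":0,"ry":0,"rz":0,"x":0,"y":-40,"z":0,"hand":0},
  {"rx":0,"ry":0,"rz":0,"x":0,"y":40,"z":0,"hand":0},
  {"rx":0,"ry":0,"rz":0,"x":0,"y":-40,"z":0,"hand":0},
  {"rx":0,"ry":0,"rz":0,"x":0,"y":40,"z":0,"hand":0},
  {"rx":0,"ry":0,"rz":0,"x":0,"y":-40,"z":0,"hand":0},
  {"rx":0,"ry":0,"rz":0,"x":0,"y":40,"z":0,"hand":0},
  {"rx":0,"ry":0,"rz":0,"x":0,"y":-40,"z":0,"hand":0},
  {"rx":0,"ry":0,"rz":0,"x":0,"y":20,"z":0,"hand":0},
  {"rx":0,"ry":0,"rz":0,"x":0,"y":0,"z":0,"hand":0},
])

```text
clock: 11.55
ee_pos: [0.4931, -0.0153, 0.1189]
eef_rot: [0.0, -0.026, 1.0, 0.0]
force: [0.1, 0.5, -4.9]
width: 0.148
finger_force: 60.0
```

```bash
python3 - <<'E'
from h import *
o=env.get_obs();print(o["ee_pos"],o["eef_rot"],o["force"],o["clock"],o["joint_positions"].round(2))
s=env.capture("scene")[:,:,::-1];d=env.capture("side")[:,:,::-1]
v=np.zeros((600,800,3),np.uint8);v[:,:400]=cv2.resize(s[100:245,260:357],(400,600));v[:,400:]=cv2.resize(d[140:290,290:390],(400,600))
cv2.imwrite("pics/c6.png",cv2.convertScaleAbs(v,alpha=1.5))
E
```

```text
[ 0.49306886 -0.01531908  0.11887521] [ 4.17776032e-05 -2.58636119e-02  9.99665470e-01  1.41153883e-04] [ 0.06986453  0.45882227 -4.86688673] 11.55 [-0.13  0.41  1.9   0.    0.83 -1.75]
```

View pics/c6.png

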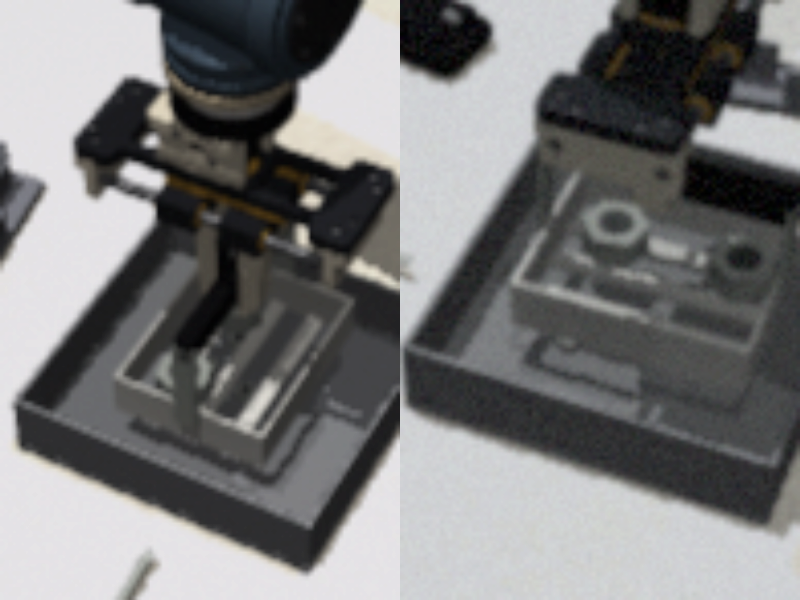

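The small nuts look gone from the visible bars, and the two large ones remain. I shake once more for certainty, lift, and move outside the dock so the wrist camera sees the dock and the scene camera sees the box.

Request:
jog_arm([
  {"rx":0,"ry":0,"rz":0,"x":0,"y":20,"z":0,"hand":0},
  {"rx":0,"ry":0,"rz":0,"x":0,"y":-40,"z":0,"hand":0},
  {"rx":0,"ry":0,"rz":0,"x":0,"y":40,"z":0,"hand":0},
  {"rx":0,"ry":0,"rz":0,"x":0,"y":-40,"z":0,"hand":0},
  {"rx":0,"ry":0,"rz":0,"x":0,"y":40,"z":0,"hand":0},
  {"rx":0,"ry":0,"rz":0,"x":0,"y":-40,"z":0,"hand":0},
  {"rx":0,"ry":0,"rz":0,"x":0,"y":40,"z":0,"hand":0},
  {"rx":0,"ry":0,"rz":0,"x":0,"y":-40,"z":0,"hand":0},
  {"rx":0,"ry":0,"rz":0,"x":0,"y":40,"z":0,"hand":0},
  {"rx":0,"ry":0,"rz":0,"x":0,"y":-40,"z":0,"hand":0},
  {"rx":0,"ry":0,"rz":0,"x":0,"y":20,"z":0,"hand":0},
  {"rx":0,"ry":0,"rz":0,"x":0,"y":0,"z":0,"hand":0},
])

```text
clock: 12.85
ee_pos: [0.493, -0.0154, 0.1187]
eef_rot: [-0.0, -0.026, 1.0, 0.0]
force: [0.1, 0.2, -5.5]
width: 0.148
finger_force: 60.0
```

Request:
jog_arm([
  {"rx":0,"ry":0,"rz":0,"x":0,"y":0,"z":-10,"hand":0},
  {"rx":0,"ry":0,"rz":0,"x":0,"y":0,"z":-20,"hand":0},
  {"rx":0,"ry":0,"rz":0,"x":0,"y":0,"z":-20,"hand":0},
  {"rx":0,"ry":0,"rz":0,"x":0,"y":0,"z":-20,"hand":0},
  {"rx":0,"ry":0,"rz":0,"x":0,"y":0,"z":-20,"hand":0},
  {"rx":0,"ry":0,"rz":0,"x":0,"y":0,"z":-20,"hand":0},
  {"rx":0,"ry":0,"rz":0,"x":0,"y":0,"z":-10,"hand":0},
  {"rx":0,"ry":0,"rz":0,"x":0,"y":0,"z":0,"hand":0},
])

```text
clock: 13.65
ee_pos: [0.4936, -0.016, 0.2401]
eef_rot: [0.001, -0.026, 1.0, -0.0]
force: [0.1, -0.2, -5.0]
width: 0.148
finger_force: 60.0
```

Request:
jog_arm([
  {"rx":0,"ry":0,"rz":0,"x":-3,"y":-10,"z":0,"hand":0},
  {"rx":0,"ry":0,"rz":0,"x":-5,"y":-20,"z":0,"hand":0},
  {"rx":0,"ry":0,"rz":0,"x":-5,"y":-20,"z":0,"hand":0},
  {"rx":0,"ry":0,"rz":0,"x":-5,"y":-20,"z":0,"hand":0},
  {"rx":0,"ry":0,"rz":0,"x":-5,"y":-20,"z":0,"hand":0},
  {"rx":0,"ry":0,"rz":0,"x":-5,"y":-20,"z":0,"hand":0},
  {"rx":0,"ry":0,"rz":0,"x":-5,"y":-20,"z":0,"hand":0},
  {"rx":0,"ry":0,"rz":0,"x":-5,"y":-20,"z":0,"hand":0},
  {"rx":0,"ry":0,"rz":0,"x":-5,"y":-20,"z":0,"hand":0},
  {"rx":0,"ry":0,"rz":0,"x":-5,"y":-20,"z":0,"hand":0},
  {"rx":0,"ry":0,"rz":0,"x":-5,"y":-20,"z":0,"hand":0},
  {"rx":0,"ry":0,"rz":0,"x":-5,"y":-20,"z":0,"hand":0},
])

```text
clock: 14.85
ee_pos: [0.5627, -0.2441, 0.2376]
eef_rot: [-0.001, -0.026, 1.0, 0.0]
force: [0.4, 0.7, -5.4]
width: 0.149
finger_force: 60.0
```

Request:
jog_arm([
  {"rx":0,"ry":0,"rz":-0.02,"x":-5,"y":-20,"z":0,"hand":0},
  {"rx":0,"ry":0,"rz":-0.03,"x":-5,"y":-20,"z":0,"hand":0},
  {"rx":0,"ry":0,"rz":-0.03,"x":-5,"y":-15,"z":0,"hand":0},
  {"rx":0,"ry":0,"rz":-0.02,"x":-4,"y":-10,"z":0,"hand":0},
  {"rx":0,"ry":0,"rz":-0.016,"x":0,"y":-5,"z":0,"hand":0},
  {"rx":0,"ry":0,"rz":0,"x":0,"y":0,"z":0,"hand":0},
  {"rx":0,"ry":0,"rz":0,"x":0,"y":0,"z":0,"hand":0},
])

```text
clock: 15.55
ee_pos: [0.5875, -0.3102, 0.2385]
eef_rot: [-0.0, -0.083, 0.997, 0.0]
force: [-0.2, 0.1, -4.7]
width: 0.145
finger_force: 60.0
```

```bash
python3 - <<'E'
from h import *
o=env.get_obs();print(o["ee_pos"],o["eef_rot"],o["force"],o["clock"],o["joint_positions"].round(2))
c=env.get_calibration("wrist");w=env.capture("wrist")[:,:,::-1];cv2.imwrite("pics/w7.png",w)
import json;json.dump({k:np.array(v).tolist() for k,v in c.items()},open("c7.json","w"))
s=env.capture("scene")[:,:,::-1];cv2.imwrite("pics/s7.png",s)
v=np.zeros((600,800,3),np.uint8);v[:340,:544]=cv2.resize(w,(544,340));v[340:,:400]=cv2.resize(s[145:235,260:370],(400,260));v[340:,400:]=cv2.resize(s[90:190,190:330],(400,260))
cv2.imwrite("pics/c7.png",cv2.convertScaleAbs(v,alpha=1.4))
print([np.round(cv2.projectPoints(np.array([p]),np.array(c["rvec"]),np.array(c["tvec"]),np.array(c["K"]),None)[0].ravel(),1).tolist() for p in[(.485,-.308,.01),(.5801,-.3755,.01),(.5521,-.2144,.01),(.3902,-.2414,.01)]])
E
```

```text
[ 0.58753756 -0.31015579  0.23845135] [-1.97182796e-04 -8.34110456e-02  9.96515180e-01  2.34916488e-04] [-0.24930518  0.06827247 -4.72578568] 15.55 [-0.56  0.56  1.32  0.    1.26 -2.29]
[[334.0, 96.1], [268.0, 165.2], [397.6, 164.4], [407.3, 18.7]]
```

View pics/c7.png

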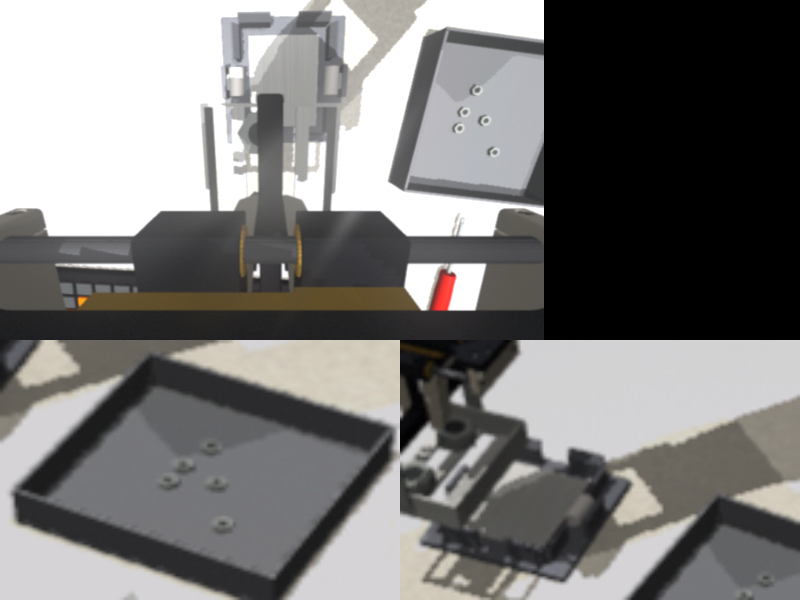

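All five small nuts lie in the box, and the wrist view shows the dock. Its rear base corners are at about (262,16) and (406,16), with rollers at (278,94) and (391,94). The sieve's rear rim is at row ~123.

```bash
python3 - <<'E'
from h import *
import json
c=json.load(open("c7.json"));w=cv2.imread("pics/w7.png").max(2).astype(int)
edge=lambda a:[(i+.5,int(v)) for i,v in enumerate(np.diff(a)) if abs(v)>25]
for y in(45,60,75,94):print("row",y,[(e+250,v) for e,v in edge(w[y,250:420])])
for x in(275,285,330,385,395):print("col",x,edge(w[:60,x]))
print("rim");
for x in(250,265,355,375,390):print("col",x,[(e+100,v) for e,v in edge(w[100:140,x])])
for y in(150,180,210):print("row",y,[(e+225,v) for e,v in edge(w[y,225:410])])
E
```

```text
row 45 [(260.5, -27), (291.5, 26), (404.5, 34)]
row 60 [(261.5, -26), (403.5, 31), (404.5, 26)]
row 75 []
row 94 []
col 275 [(19.5, -35)]
col 285 [(13.5, -38)]
col 330 [(18.5, -33)]
col 385 [(6.5, 28), (12.5, -36)]
col 395 [(17.5, -30), (18.5, -28)]
rim
col 250 []
col 265 []
col 355 []
col 375 []
col 390 []
row 150 [(236.5, -29), (250.5, 38), (251.5, 44), (281.5, -29), (282.5, -34), (399.5, 28)]
row 180 [(238.5, -29), (252.5, 49), (253.5, 34), (382.5, -36), (383.5, -34), (396.5, 33)]
row 210 [(240.5, -29), (241.5, -26), (253.5, 26), (254.5, 48), (255.5, 29), (302.5, -32), (303.5, -46), (331.5, 39), (332.5, 37), (349.5, -27), (380.5, -33), (381.5, -44), (394.5, 33), (395.5, 28)]
```

```bash
python3 - <<'E'
import cv2
w=cv2.imread("pics/w7.png");cv2.imwrite("pics/c8.png",cv2.resize(w[0:140,230:420],(760,560),interpolation=cv2.INTER_CUBIC))
E
```

View pics/c8.png

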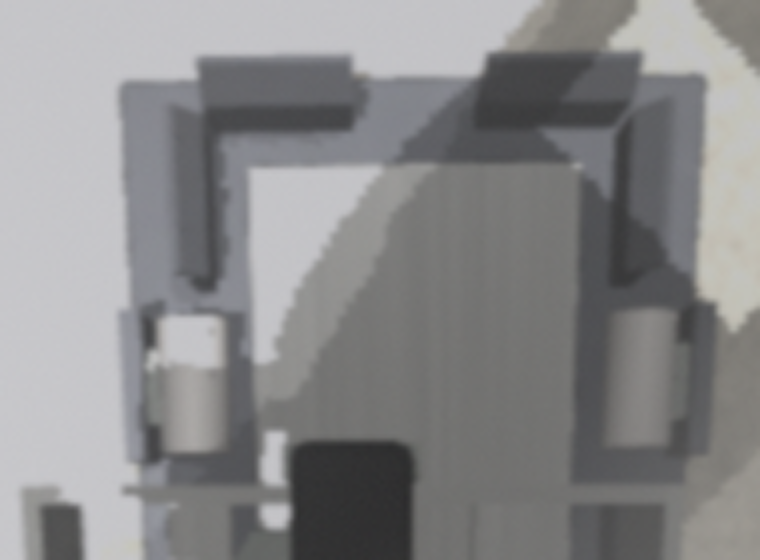

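The crop shows rollers centred at crop (193,383) and (640,377), base rear corners at (121,83) and (705,76), and the sieve's rear rim at row ~488. Now I turn these into offsets.

```bash
python3 - <<'E'
from h import *
import json
c=json.load(open("c7.json"));f=lambda p:(230+p[0]/4-.375,p[1]/4-.375)
r=[onz(c,f(p),.031) for p in[(193,383),(640,377)]];print("rollers",r,np.linalg.norm(r[0]-r[1]))
m=(r[0]+r[1])/2;d=r[1]-r[0];yr=np.arctan2(d[1],d[0])-np.pi/2
b=[onz(c,f(p),.01) for p in[(121,83),(705,76)]];db=b[1]-b[0];yb=np.arctan2(db[1],db[0])-np.pi/2
mb=(b[0]+b[1])/2;print("mid",m,"yaw",yr,"base",b,np.linalg.norm(db),yb,"ctr",mb+.084*np.array([np.cos(yb),np.sin(yb),0]))
o=env.get_obs();M=T(o["ee_pos"],o["eef_rot"]);print(M.round(4))
z=o["ee_pos"][2]-.0886+.032
for y,a,e in((150,237,399.5),(180,239,397),(210,241.5,395.5)):
    A,B=onz(c,(a,y),z),onz(c,(e,y),z);L=np.linalg.inv(M)@np.r_[(A+B)/2,1];print("sieve",np.linalg.norm(A-B),L)
g=onz(c,(318,121.5),z);print("rear rim",np.linalg.inv(M)@np.r_[g,1])
h=onz(c,f((352,440)),o["ee_pos"][2]+.011);print("handle end tool",np.linalg.inv(M)@np.r_[h,1])
for yy in (m,):
    for off in(0,):
        L=np.linalg.inv(M)@np.r_[yy,1];print("move tool mm",L*1000)
E
```

```text
rollers [array([ 0.49669658, -0.37128955,  0.031     ]), array([ 0.47434547, -0.24745651,  0.031     ])] 0.1258339913802759
mid [ 0.48552103 -0.30937303  0.031     ] yaw 0.1785712468538978 base [array([ 0.41925618, -0.40485849,  0.01      ]), array([ 0.39039557, -0.24298178,  0.01      ])] 0.16442932941165392 0.17643380381071294 ctr [ 0.48752185 -0.30917646  0.01      ]
[[-9.860e-01 -1.666e-01 -1.000e-04  5.876e-01]
 [-1.666e-01  9.860e-01  1.000e-04 -3.101e-01]
 [ 0.000e+00  2.000e-04 -1.000e+00  2.387e-01]
 [ 0.000e+00  0.000e+00  0.000e+00  1.000e+00]]
sieve 0.11039156541971896 [5.11480282e-02 1.48468276e-04 5.66020204e-02 1.00000000e+00]
sieve 0.1100249011330576 [ 3.04897527e-02 -5.05165452e-05  5.66011832e-02  1.00000000e+00]
sieve 0.10999611040660948 [8.76860569e-03 2.75895611e-04 5.66003857e-02 1.00000000e+00]
rear rim [6.98593501e-02 1.55773422e-05 5.66027303e-02 1.00000000e+00]
handle end tool [ 7.42663291e-02 -9.94577112e-05 -1.09971163e-02  1.00000000e+00]
move tool mm [ 100.57556494   17.65192382  207.74377691 1000.        ]
```

Request:
jog_arm([
  {"rx":0,"ry":0,"rz":-0.009,"x":6,"y":1,"z":0,"hand":0},
  {"rx":0,"ry":0,"rz":0,"x":15,"y":3,"z":0,"hand":0},
  {"rx":0,"ry":0,"rz":0,"x":20,"y":4,"z":5,"hand":0},
  {"rx":0,"ry":0,"rz":0,"x":20,"y":4,"z":10,"hand":0},
  {"rx":0,"ry":0,"rz":0,"x":20,"y":3.5,"z":15,"hand":0},
  {"rx":0,"ry":0,"rz":0,"x":12,"y":1,"z":15,"hand":0},
  {"rx":0,"ry":0,"rz":0,"x":5,"y":0,"z":15,"hand":0},
  {"rx":0,"ry":0,"rz":0,"x":0,"y":0,"z":15,"hand":0},
  {"rx":0,"ry":0,"rz":0,"x":0,"y":0,"z":10,"hand":0},
  {"rx":0,"ry":0,"rz":0,"x":0,"y":0,"z":3,"hand":0},
  {"rx":0,"ry":0,"rz":0,"x":0,"y":0,"z":0,"hand":0},
  {"rx":0,"ry":0,"rz":0,"x":0,"y":0,"z":0,"hand":0},
])

```text
clock: 16.85
ee_pos: [0.4887, -0.3116, 0.1513]
eef_rot: [0.0, -0.088, 0.996, -0.0]
force: [0.0, -0.6, -4.6]
width: 0.146
finger_force: 60.0
```

```bash
python3 - <<'E'
from h import *
o=env.get_obs();M=T(o["ee_pos"],o["eef_rot"]);print(M.round(4),o["force"],o["wrist_torque"])
print((np.linalg.inv(M)@np.array([.4865,-.3093,.036,1]))*1000)
E
```

```text
[[-9.845e-01 -1.756e-01  8.000e-04  4.887e-01]
 [-1.756e-01  9.845e-01 -6.000e-04 -3.116e-01]
 [-7.000e-04 -8.000e-04 -1.000e+00  1.513e-01]
 [ 0.000e+00  0.000e+00  0.000e+00  1.000e+00]] [ 0.02241971 -0.64179017 -4.64595054] [ 0.11722449 -0.07138068  0.04641146]
[   1.8246708     2.73348197  115.29665376 1000.        ]
```

Request:
jog_arm([
  {"rx":0,"ry":0,"rz":0,"x":0,"y":2.6,"z":0,"hand":0},
  {"rx":0,"ry":0,"rz":0,"x":0,"y":0,"z":4,"hand":0},
  {"rx":0,"ry":0,"rz":0,"x":0,"y":0,"z":4,"hand":0},
  {"rx":0,"ry":0,"rz":0,"x":0,"y":0,"z":4,"hand":0},
  {"rx":0,"ry":0,"rz":0,"x":0,"y":0,"z":3,"hand":0},
  {"rx":0,"ry":0,"rz":0,"x":0,"y":0,"z":2,"hand":0},
  {"rx":0,"ry":0,"rz":0,"x":0,"y":0,"z":0,"hand":0},
])

```text
clock: 17.55
ee_pos: [0.4878, -0.3089, 0.1333]
eef_rot: [-0.0, -0.088, 0.996, 0.0]
force: [0.3, -0.1, -4.7]
width: 0.148
finger_force: 60.0
```

Request:
jog_arm([
  {"rx":0,"ry":0,"rz":0,"x":0,"y":0,"z":2,"hand":0},
  {"rx":0,"ry":0,"rz":0,"x":0,"y":0,"z":2,"hand":0},
  {"rx":0,"ry":0,"rz":0,"x":0,"y":0,"z":1,"hand":0},
  {"rx":0,"ry":0,"rz":0,"x":0,"y":0,"z":0,"hand":0},
])

```text
clock: 17.95
ee_pos: [0.4878, -0.3089, 0.1285]
eef_rot: [-0.0, -0.088, 0.996, 0.0]
force: [-0.3, -0.2, -5.4]
width: 0.147
finger_force: 60.0
```

Request:
jog_arm([
  {"rx":0,"ry":0,"rz":0,"x":0,"y":0,"z":1,"hand":0},
  {"rx":0,"ry":0,"rz":0,"x":0,"y":0,"z":1,"hand":0},
  {"rx":0,"ry":0,"rz":0,"x":0,"y":0,"z":1,"hand":0},
  {"rx":0,"ry":0,"rz":0,"x":0,"y":0,"z":0,"hand":0},
])

```text
clock: 18.35
ee_pos: [0.4878, -0.3089, 0.1255]
eef_rot: [-0.0, -0.088, 0.996, 0.0]
force: [0.2, -0.6, -4.8]
width: 0.143
finger_force: 60.0
```

Request:
jog_arm([
  {"rx":0,"ry":0,"rz":0,"x":0,"y":0,"z":1,"hand":0},
  {"rx":0,"ry":0,"rz":0,"x":0,"y":0,"z":1,"hand":0},
  {"rx":0,"ry":0,"rz":0,"x":0,"y":0,"z":0,"hand":0},
])

```text
clock: 18.65
ee_pos: [0.4882, -0.3089, 0.1245]
eef_rot: [0.0, -0.088, 0.996, -0.0]
force: [-1.9, 2.4, 3.1]
width: 0.145
finger_force: 60.0
```

Request:
jog_arm([
  {"rx":0,"ry":0,"rz":0,"x":0,"y":0,"z":1,"hand":0},
  {"rx":0,"ry":0,"rz":0,"x":0,"y":0,"z":0,"hand":0},
])

```text
clock: 18.85
ee_pos: [0.4884, -0.3092, 0.1238]
eef_rot: [0.001, -0.088, 0.996, -0.001]
force: [-2.0, 3.1, 7.6]
width: 0.144
finger_force: 60.0
```

Contact on the rollers. A small lateral easing, then on in half-millimetre steps.

Request:
jog_arm([
  {"rx":0,"ry":0,"rz":0,"x":0.4,"y":0.6,"z":0,"hand":0},
  {"rx":0,"ry":0,"rz":0,"x":0,"y":0,"z":0.5,"hand":0},
  {"rx":0,"ry":0,"rz":0,"x":0,"y":0,"z":0.5,"hand":0},
])

```text
clock: 19.15
ee_pos: [0.4884, -0.3092, 0.1235]
eef_rot: [0.001, -0.088, 0.996, -0.001]
force: [-1.2, 0.4, 12.3]
width: 0.149
finger_force: 60.0
```

Request:
jog_arm([
  {"rx":0,"ry":0,"rz":0,"x":0,"y":0,"z":0.5,"hand":0},
  {"rx":0,"ry":0,"rz":0,"x":0,"y":0,"z":0,"hand":0},
])

```text
clock: 19.35
ee_pos: [0.4884, -0.3093, 0.1229]
eef_rot: [0.001, -0.088, 0.996, -0.001]
force: [-1.1, 0.9, 10.4]
width: 0.144
finger_force: 60.0
```

Request:
jog_arm([
  {"rx":0,"ry":0,"rz":0,"x":0,"y":0,"z":0.5,"hand":0},
  {"rx":0,"ry":0,"rz":0,"x":0,"y":0,"z":0.5,"hand":0},
])

```text
clock: 19.55
ee_pos: [0.4884, -0.3092, 0.1218]
eef_rot: [0.001, -0.088, 0.996, -0.001]
force: [-0.4, 1.2, 8.3]
width: 0.142
finger_force: 60.0
```

Request:
jog_arm([
  {"rx":0,"ry":0,"rz":0,"x":0,"y":0,"z":0.5,"hand":0},
  {"rx":0,"ry":0,"rz":0,"x":0,"y":0,"z":0.5,"hand":0},
])

```text
clock: 19.75
ee_pos: [0.4883, -0.3091, 0.1205]
eef_rot: [0.001, -0.088, 0.996, -0.001]
force: [0.2, 0.3, 5.0]
width: 0.147
finger_force: 60.0
```

Request:
jog_arm([
  {"rx":0,"ry":0,"rz":0,"x":0,"y":0,"z":0.5,"hand":0},
  {"rx":0,"ry":0,"rz":0,"x":0,"y":0,"z":0.5,"hand":0},
])

```text
clock: 19.95
ee_pos: [0.488, -0.3088, 0.1188]
eef_rot: [0.001, -0.088, 0.996, -0.001]
force: [1.0, 0.1, 1.9]
width: 0.145
finger_force: 60.0
```

Past the peak. Down toward the plate.

Request:
jog_arm([
  {"rx":0,"ry":0,"rz":0,"x":0,"y":0,"z":1,"hand":0},
  {"rx":0,"ry":0,"rz":0,"x":0,"y":0,"z":1,"hand":0},
  {"rx":0,"ry":0,"rz":0,"x":0,"y":0,"z":1,"hand":0},
  {"rx":0,"ry":0,"rz":0,"x":0,"y":0,"z":0,"hand":0},
])

```text
clock: 20.35
ee_pos: [0.4873, -0.3084, 0.1148]
eef_rot: [-0.0, -0.088, 0.996, 0.0]
force: [1.5, -0.3, -1.5]
width: 0.143
finger_force: 60.0
```

Request:
jog_arm([
  {"rx":0,"ry":0,"rz":0,"x":0,"y":0,"z":1,"hand":0},
  {"rx":0,"ry":0,"rz":0,"x":0,"y":0,"z":1,"hand":0},
  {"rx":0,"ry":0,"rz":0,"x":0,"y":0,"z":0,"hand":0},
])

```text
clock: 20.65
ee_pos: [0.4873, -0.3083, 0.1129]
eef_rot: [-0.0, -0.088, 0.996, 0.0]
force: [1.7, -1.4, -2.6]
width: 0.145
finger_force: 60.0
```

Request:
jog_arm([
  {"rx":0,"ry":0,"rz":0,"x":0,"y":0,"z":1,"hand":0},
  {"rx":0,"ry":0,"rz":0,"x":0,"y":0,"z":0,"hand":0},
])

```text
clock: 20.85
ee_pos: [0.4873, -0.3084, 0.112]
eef_rot: [-0.0, -0.088, 0.996, 0.0]
force: [0.2, -0.5, -1.3]
width: 0.145
finger_force: 60.0
```

Request:
jog_arm([
  {"rx":0,"ry":0,"rz":0,"x":0,"y":0,"z":1,"hand":0},
  {"rx":0,"ry":0,"rz":0,"x":0,"y":0,"z":0,"hand":0},
])

```text
clock: 21.05
ee_pos: [0.4873, -0.3084, 0.111]
eef_rot: [-0.0, -0.088, 0.996, 0.0]
force: [0.8, -0.1, -2.0]
width: 0.145
finger_force: 60.0
```

Request:
jog_arm([
  {"rx":0,"ry":0,"rz":0,"x":0,"y":0,"z":1,"hand":0},
  {"rx":0,"ry":0,"rz":0,"x":0,"y":0,"z":0,"hand":0},
])

```text
clock: 21.25
ee_pos: [0.4873, -0.3084, 0.11]
eef_rot: [-0.0, -0.088, 0.996, 0.0]
force: [1.1, -1.2, -0.6]
width: 0.142
finger_force: 60.0
```

Request:
jog_arm([
  {"rx":0,"ry":0,"rz":0,"x":0,"y":0,"z":1,"hand":0},
  {"rx":0,"ry":0,"rz":0,"x":0,"y":0,"z":0,"hand":0},
])

```text
clock: 21.45
ee_pos: [0.4873, -0.3084, 0.109]
eef_rot: [-0.0, -0.088, 0.996, 0.0]
force: [0.1, -0.1, -1.0]
width: 0.143
finger_force: 60.0
```

Request:
jog_arm([
  {"rx":0,"ry":0,"rz":0,"x":0,"y":0,"z":1,"hand":0},
  {"rx":0,"ry":0,"rz":0,"x":0,"y":0,"z":0,"hand":0},
])

```text
clock: 21.65
ee_pos: [0.4873, -0.3084, 0.108]
eef_rot: [-0.0, -0.088, 0.996, 0.0]
force: [0.5, -1.1, -1.4]
width: 0.146
finger_force: 60.0
```

Request:
jog_arm([
  {"rx":0,"ry":0,"rz":0,"x":0,"y":0,"z":1,"hand":0},
  {"rx":0,"ry":0,"rz":0,"x":0,"y":0,"z":0,"hand":0},
])

```text
clock: 21.85
ee_pos: [0.4874, -0.3084, 0.107]
eef_rot: [-0.0, -0.088, 0.996, 0.0]
force: [0.4, 0.4, -1.4]
width: 0.147
finger_force: 60.0
```

Request:
jog_arm([
  {"rx":0,"ry":0,"rz":0,"x":0,"y":0,"z":1,"hand":0},
  {"rx":0,"ry":0,"rz":0,"x":0,"y":0,"z":0,"hand":0},
])

```text
clock: 22.05
ee_pos: [0.4873, -0.3084, 0.106]
eef_rot: [-0.0, -0.088, 0.996, 0.0]
force: [0.2, -1.0, -1.8]
width: 0.144
finger_force: 60.0
```

Request:
jog_arm([
  {"rx":0,"ry":0,"rz":0,"x":0,"y":0,"z":1,"hand":0},
  {"rx":0,"ry":0,"rz":0,"x":0,"y":0,"z":0,"hand":0},
])

```text
clock: 22.25
ee_pos: [0.4875, -0.3085, 0.1055]
eef_rot: [0.0, -0.088, 0.996, -0.0]
force: [-1.8, 0.3, 4.6]
width: 0.144
finger_force: 60.0
```

The plate is felt at about TCP z 0.1057. Now I ramp the push.

Request:
jog_arm([
  {"rx":0,"ry":0,"rz":0,"x":0,"y":0,"z":0.5,"hand":0},
  {"rx":0,"ry":0,"rz":0,"x":0,"y":0,"z":0,"hand":0},
])

```text
clock: 22.45
ee_pos: [0.4875, -0.3085, 0.1055]
eef_rot: [0.0, -0.088, 0.996, -0.0]
force: [-2.2, 2.0, 10.2]
width: 0.146
finger_force: 60.0
```

Request:
jog_arm([
  {"rx":0,"ry":0,"rz":0,"x":0,"y":0,"z":0.5,"hand":0},
  {"rx":0,"ry":0,"rz":0,"x":0,"y":0,"z":0,"hand":0},
])

```text
clock: 22.65
ee_pos: [0.4876, -0.3085, 0.1055]
eef_rot: [0.0, -0.088, 0.996, -0.0]
force: [-4.9, 2.4, 16.4]
width: 0.144
finger_force: 60.0
```

Request:
jog_arm([
  {"rx":0,"ry":0,"rz":0,"x":0,"y":0,"z":0.3,"hand":0},
  {"rx":0,"ry":0,"rz":0,"x":0,"y":0,"z":0,"hand":0},
  {"rx":0,"ry":0,"rz":0,"x":0,"y":0,"z":0,"hand":0},
  {"rx":0,"ry":0,"rz":0,"x":0,"y":0,"z":0,"hand":0},
])

```text
clock: 23.05
ee_pos: [0.4876, -0.3086, 0.1055]
eef_rot: [0.0, -0.088, 0.996, -0.0]
force: [-5.9, 2.8, 19.1]
width: 0.145
finger_force: 60.0
```

Request:
jog_arm([
  {"rx":0,"ry":0,"rz":0,"x":0,"y":0,"z":0,"hand":0},
  {"rx":0,"ry":0,"rz":0,"x":0,"y":0,"z":0,"hand":0},
  {"rx":0,"ry":0,"rz":0,"x":0,"y":0,"z":0,"hand":0},
  {"rx":0,"ry":0,"rz":0,"x":0,"y":0,"z":0,"hand":0},
  {"rx":0,"ry":0,"rz":0,"x":0,"y":0,"z":0,"hand":0},
])

```text
clock: 23.55
ee_pos: [0.4876, -0.3085, 0.1054]
eef_rot: [0.0, -0.088, 0.996, -0.0]
force: [-5.2, 3.5, 18.8]
width: 0.147
finger_force: 60.0
```

Request:
jog_arm([
  {"rx":0,"ry":0,"rz":0,"x":0,"y":0,"z":0.1,"hand":0},
  {"rx":0,"ry":0,"rz":0,"x":0,"y":0,"z":0,"hand":0},
  {"rx":0,"ry":0,"rz":0,"x":0,"y":0,"z":0,"hand":0},
  {"rx":0,"ry":0,"rz":0,"x":0,"y":0,"z":0,"hand":0},
  {"rx":0,"ry":0,"rz":0,"x":0,"y":0,"z":0,"hand":0},
  {"rx":0,"ry":0,"rz":0,"x":0,"y":0,"z":0,"hand":0},
  {"rx":0,"ry":0,"rz":0,"x":0,"y":0,"z":0,"hand":0},
])

```text
clock: 24.25
ee_pos: [0.4876, -0.3086, 0.1054]
eef_rot: [0.0, -0.088, 0.996, -0.0]
force: [-4.9, 3.4, 18.9]
width: 0.148
finger_force: 60.0
```

Request:
jog_arm([
  {"rx":0,"ry":0,"rz":0,"x":0,"y":0,"z":-0.8,"hand":0},
  {"rx":0,"ry":0,"rz":0,"x":0,"y":0,"z":-0.8,"hand":0},
  {"rx":0,"ry":0,"rz":0,"x":0,"y":0,"z":0,"hand":0},
])

```text
clock: 24.55
ee_pos: [0.4875, -0.3085, 0.1055]
eef_rot: [0.0, -0.088, 0.996, -0.0]
force: [-0.7, -0.9, 4.4]
width: 0.144
finger_force: 60.0
```

Request:
jog_arm([
  {"rx":0,"ry":0,"rz":0,"x":0,"y":0,"z":0,"hand":0.3},
  {"rx":0,"ry":0,"rz":0,"x":0,"y":0,"z":0,"hand":0.6},
  {"rx":0,"ry":0,"rz":0,"x":0,"y":0,"z":0,"hand":0.6},
  {"rx":0,"ry":0,"rz":0,"x":0,"y":0,"z":0,"hand":0.6},
  {"rx":0,"ry":0,"rz":0,"x":0,"y":0,"z":0,"hand":0.6},
  {"rx":0,"ry":0,"rz":0,"x":0,"y":0,"z":0,"hand":0.6},
  {"rx":0,"ry":0,"rz":0,"x":0,"y":0,"z":0,"hand":0.6},
  {"rx":0,"ry":0,"rz":0,"x":0,"y":0,"z":0,"hand":0.6},
])

```text
clock: 25.35
ee_pos: [0.4874, -0.3084, 0.1053]
eef_rot: [-0.0, -0.088, 0.996, 0.0]
force: [0.4, 1.3, 0.9]
width: 0.598
finger_force: 0.0
```

Released. I retreat straight up and check by numbers, since all the picture views are used.

Request:
jog_arm([
  {"rx":0,"ry":0,"rz":0,"x":0,"y":0,"z":-10,"hand":0.6},
  {"rx":0,"ry":0,"rz":0,"x":0,"y":0,"z":-25,"hand":0.6},
  {"rx":0,"ry":0,"rz":0,"x":0,"y":0,"z":-30,"hand":0.6},
  {"rx":0,"ry":0,"rz":0,"x":0,"y":0,"z":-30,"hand":0.6},
  {"rx":0,"ry":0,"rz":0,"x":0,"y":0,"z":-25,"hand":0.6},
  {"rx":0,"ry":0,"rz":0,"x":0,"y":0,"z":-10,"hand":0.6},
  {"rx":0,"ry":0,"rz":0,"x":0,"y":0,"z":0,"hand":0.6},
])

```text
clock: 26.05
ee_pos: [0.4878, -0.3087, 0.2367]
eef_rot: [0.001, -0.088, 0.996, -0.001]
force: [-0.9, 0.2, -1.0]
width: 0.594
finger_force: 0.0
```

```bash
python3 - <<'E'
from h import *
o=env.get_obs();M=T(o["ee_pos"],o["eef_rot"]);print(o["ee_pos"],o["force"],o["width"])
c=env.get_calibration("wrist");w=env.capture("wrist");g=cv2.GaussianBlur(w.max(2),(3,3),0).astype(int)
pj=lambda p:cv2.projectPoints(np.array([(M@np.r_[p,1])[:3]]),np.array(c["rvec"]),np.array(c["tvec"]),np.array(c["K"]),None)[0].ravel()
# expected handle top ends if sieve bottomed where it was bedded
dz=o["ee_pos"][2]-.1055-.0114
for x in(.074,.04,.0,-.02):
    u,v=pj([x,0,dz]);r=g[int(round(v)),int(u)-25:int(u)+26];d=np.diff(r)
    print(x,u.round(1),v.round(1),"edges",int(u)-24.5+d[:25].argmin(),int(u)-24.5+25+d[25:].argmax(),"exp half px",(pj([x,.007,dz])-pj([x,-.007,dz])).round(1))
u,v=pj([.074,0,dz]);k=int(round(u));print("far end col",[(i,int(g[i,k])) for i in range(int(v)-6,int(v)+7)])
E
```

```text
[ 0.4877694  -0.30865716  0.23668354] [-0.93133742  0.19176487 -1.00879218] 0.5943934829969304
0.074 318.0 117.1 edges 311.5 325.5 exp half px [16.2 -0. ]
0.04 318.0 156.6 edges 301.5 333.5 exp half px [15.7 -0. ]
0.0 318.1 200.1 edges 311.5 333.5 exp half px [15.1 -0. ]
-0.02 318.1 220.6 edges 311.5 330.5 exp half px [14.9 -0. ]
far end col [(111, 78), (112, 77), (113, 77), (114, 76), (115, 73), (116, 65), (117, 56), (118, 51), (119, 50), (120, 51), (121, 51), (122, 50), (123, 50)]
```

```bash
python3 -c "
from workcell import env
print(env.close_job())"
```

```text
the job is handed in; nothing more can be done
None
```

The job is handed in at about 26 s: all five small nuts are in the box, the two large ones are still in the sieve, and the sieve is bottomed in its dock, bedded at a measured 19 N for over a second and released.

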